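# Lock a hammer-head shelf divider into a slotted pantry rail

## Task

Fit the orange divider into the slotted rail on the pantry shelf, near the middle of the rail: pass its steel hammer head down through the slot, push it down against the springy strip inside, turn it a quarter turn so that the head catches under both lips, and let go so that it stands there upright, locked crosswise to the slot. Feel for the slot gently, never pressing the divider on the rail with more than about 25 N, and leave the canister, yellow containers, salt shaker and scoop where they are.

Things in the scene. Friction and masses are not known exactly. Their poses are not given: they have to be found in the camera images.
- divider_mid (a point): Centre of the loose orange divider, half-way up (32 mm above its underside). z up; x along the long side of both its hammer head and its grip. It starts standing upright on its head on the white shelf board, whose top is 40 mm above the work surface. The same after a half turn about z.
- divider: The divider, origin at the centre of its underside, axes as divider_mid. From below: steel hammer head 36 (x) x 14 (y) x 7 (z) mm; round steel neck 11 mm across, up to 24 mm; orange plastic grip block 46 (x) x 18 (y) mm, from 24 to 64 mm. About 0.12 kg, heaviest at the head.
- rail_base: Fixed black base plate of the slotted rail, 92 (x) x 230 (y) x 3 mm, on the white board; origin at the centre of its underside, z up, y along the rail. On it lies an aluminium channel 200 mm long (y), 57 mm wide, slot upward. The channel floats: its slot runs along y anywhere from x = -14 to +14 mm, not measured: see or feel it. Over 8 N sideways shifts it.
- lip_level (a point): Point of the base plate's frame (same axes) 36 mm above its origin: the height of the lip tops, over the middle of the base plate, not of the floating slot. The slot is 17 mm wide (x). Each lip is 20 mm wide and 5 mm thick (underside 31 mm above the base's origin). The channel is 51 mm wide inside. Soft rubber feet let it sink 1 mm per 6 N pressed on it (at most 5 mm).
- strip_level (a point): Point of the base plate's frame 27 mm above its origin: top of the springy black strip in the channel. It yields down 10 mm (4 N at first, 0.8 N more per mm), then stops hard. The head can turn only with its underside pushed below 24 mm over the base's origin (best about 20, some 9 N). Let go, the strip lifts the turned head against the lips: underside at 24, divider_mid at 56 mm.
- canister: White ceramic canister with a bamboo lid, 92 mm across, 94 mm high, origin at the centre of its underside; leave alone.
- containers: Stack of two yellow snap-lid containers clipped together, 92 (x) x 124 (y) x 90 mm high, origin at the centre of the underside; leave alone.
- shaker: Closed glass salt shaker, 48 mm across, 75 mm high, origin at the centre of its underside; leave alone.
- scoop: Stainless steel scoop, pan 80 x 52 x 34 mm to +x of the origin, handle 100 mm to -x; lying on the shelf; leave alone.

How it is judged:
By the outcome, as a careful person would: the job done as asked, in the order asked, and still so for the second after the job is handed in, with the robot touching nothing.
It also fails if it takes over 64 s, if anything falls off the work surface, if the arm or the gripper's body presses on something with over 40 N, if the wrist force passes 120 N, or if a joint passes its speed limit or range.

## Robot

A 7-joint arm with a two-finger parallel gripper is mounted at the origin on the work surface. World frame = base frame: x ahead of the robot, y to its left, z up, the work surface at z = 0. Lengths are in m, angles in rad, forces in N, time in s.
With the tool pointing down it reaches from about 0.4 to 0.875 m from the base axis. Payload 19.3 kg.
Tool frame: the origin (TCP) lies midway between the tips of the shut fingers; the grasp point (between the pads) lies ctrl.tcp_to_grasp behind it (ctrl.tcp_to_grasp is the distance from the TCP to the grasp point, in m); x points along the fingers, y is the direction in which the jaws open and shut, and the axes are right-handed (so a half turn about x gives the same grasp; the last joint's range is limited). The gripper opens to 85 mm and grips with 20 to 120 N. Pads are 22 mm wide; open, the fingers measure 114 mm over their backs; the gripper's body (76 mm by 85 mm) begins 54 mm behind the grasp point. The pads swing forward as they close: fully open they stand 13 mm farther back than shut.
Start: joints at [1.212, 0.521, -0.036, 1.599, 0.021, 1.021, -0.113], TCP at [0.178, -0.599, 0.231] pointing down, gripper open.
Joint ranges: [-2.91, 2.91], [-0.3, 2.13], [-1.5, 1.42], [0.17, 2.43], [-1.26, 4.41], [0.16, 1.93], [-2.52, 2.52]. Speed limits (rad/s): [1.89, 1.89, 2.39, 2.39, 3.01, 3.01, 3.01].

## Interface

Orientations are given as a unit quaternion [x, y, z, w].
In Python, from workcell import ctrl, eyes gives the robot as it stands.
- The arm moves only by the tool play_rows, never from a script. Its argument "moves" is a list of rows, each a list of 3 entries, a list of its own where there are three numbers: the finger opening in mm, from 0 to 85.4, then the shift along the world's x, y, z in units of 40 mm (1.0 is 40 mm), then the turn about the world's z in units of 10 degrees (1.0 is 10 degrees). In form: [[grip, [x, y, z], twist], ...]. A call has 1 to 20 rows; each row is the pose to reach, as a shift and turn from the pose commanded when the call began; what a row does not reach only later rows make up. A row lasts 1/8 s, in which the tool goes at most 62.5 mm and 10.7 degrees, less where a joint would pass 70% of its speed; a pose out of reach is approached as far as the arm can. A call with a gripper value outside its range is refused whole. The fingers move at their own pace and stop on an object; "grip_force" is the grip in N (left out, the last holds). Time passes only in rows, so rows that repeat a pose let the fingers close. It gives the time, the measured TCP pose, the force and the opening at its end, in the units of the state.
- ctrl.sense(): the state, without advancing time (a new reading comes with each control period).
- eyes.capture(name): name is "scene" or "side" or "wrist"; returns a dict with "pixels" (420x560x3 uint8, red, green, blue), "fx", "fy", "cx", "cy" (pixels), "R" (3x3) and "t" (3): a world point X has camera coordinates R X + t. Camera axes: x right, y down, z forward; pixel columns grow to the right and rows downward; lengths in m; the calibration is good to about 2 mm. The wrist camera is an equidistant fisheye: a pixel r from the principal point sees the ray r / f radians off the axis. A picture is of the moment at which its call begins. There is no depth.
- ctrl.job_done(): hands the job in, once; it reports no verdict.
The state is a dict: "time_s": time; "joint_pos": joint angles; "dq": joint speeds; "tau": joint torques, N m; "tool_pos": TCP position; "orientation": TCP orientation; "contact_force": force on the tool from outside, world axes, zero at the start; "moment": the same for the moment, N m; "finger_gap": finger opening in m.
Only numpy, scipy, OpenCV 4.12 (cv2) and the standard library are available. Lean on these libraries where they do the work, as an engineer would, in place of code of your own. Each camera call takes 0.05 s, during which the arm holds its last target. There are 200 camera calls.

## Working session

There is one attempt and no reset: what is moved stays moved. The work goes in short steps, Python scripts to look and compute and a tool call to move; the robot and the scene stay as the last step left them, time stands still between calls to the robot, and variables do not carry over. Pictures are saved under pics/ and viewed, on a budget of 10 in all, crops included, one or two more only if the job needs it, and the job is handed in when it is done.

Besides the shell and the picture viewer there is one more tool, called after "Call:" as name([rows], argument=value, ...), one row to a line, values as JSON. play_rows: Moves the arm, as the interface text tells. Its arguments: {"type":"object","properties":{"moves":{"type":"array"},"grip_force":{"type":"number"}},"required":["moves"]}

```bash
mkdir -p pics; ls
python3 - <<'E'
from workcell import ctrl, eyes
import cv2, numpy as np
s=ctrl.sense(); print(s, ctrl.tcp_to_grasp)
ims=[]
for n in ["scene","side"]:
    c=eyes.capture(n); cv2.imwrite(f"pics/{n}0.png",c["pixels"][:,:,::-1]); print(n,c["fx"],c["fy"],c["cx"],c["cy"],np.round(c["R"],3).tolist(),np.round(c["t"],3).tolist())
E
```

```text
pics
{'time_s': 0.0, 'joint_pos': array([ 1.21180438,  0.52203843, -0.03635972,  1.59999492,  0.02121376,
        1.02108158, -0.11284519]), 'dq': array([ 0.00035858,  0.00018341, -0.00153375, -0.00087839, -0.0006466 ,
       -0.00025942, -0.00088778]), 'tau': array([ 1.35380156e-03, -9.27112055e+01,  1.98137775e+00, -3.69938028e+01,
        1.81963854e-02,  8.02477385e-03, -3.52546033e-05]), 'tool_pos': array([ 0.17788225, -0.59880749,  0.23071483]), 'orientation': array([-0.69966456, -0.10213484,  0.69983311, -0.10134886]), 'contact_force': array([-0.21633807, -0.43663688,  0.68831425]), 'moment': array([ 0.04262317,  0.01498505, -0.00999577]), 'finger_gap': 0.08533991836860916} 0.0187
scene 490.8772905477299 490.8772905477299 281.12998975119325 208.43218760550803 [[0.345, 0.939, 0.011], [0.684, -0.243, -0.687], [-0.643, 0.244, -0.726]] [-0.253, -0.339, 1.655]
side 413.6576538062682 413.6576538062682 278.1965482334533 209.61569616315847 [[-0.891, -0.453, 0.019], [-0.32, 0.599, -0.734], [0.321, -0.661, -0.678]] [0.547, 0.231, 0.874]
```

View pics/scene0.png

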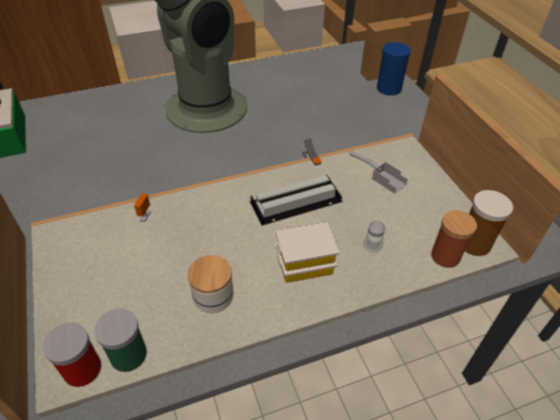

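View pics/side0.png

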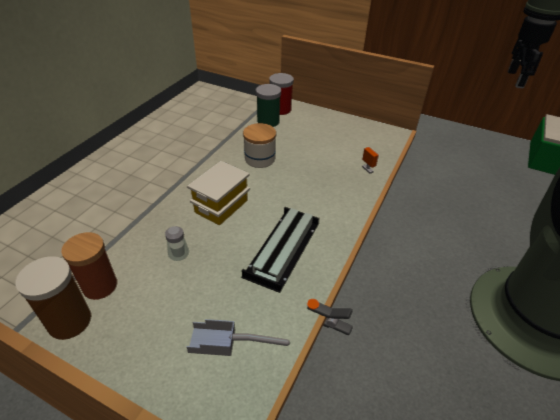

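Scene view: the divider is at (142,204) and the rail at (295,198), with its slot showing as a dark stripe. Side view: the divider is at (370,157) and the rail at (283,246). The other orange spot, at (313,155) and (313,304), is a tool tip rather than the divider.

```bash
cat > h.py <<'E'
from workcell import ctrl, eyes
import cv2, numpy as np
def ray(c,u,v):
    d=np.array([(u-c["cx"])/c["fx"],(v-c["cy"])/c["fy"],1.])
    if c.get("fish"):
        q=d[:2]*1; r=np.hypot(*q); d=np.array([*(q/max(r,1e-9)*np.sin(r)),np.cos(r)])
    return -c["R"].T@c["t"], c["R"].T@d
def cap(n):
    c=eyes.capture(n); c["R"]=np.array(c["R"]);c["t"]=np.array(c["t"]);c["fish"]=n=="wrist";return c
def onz(c,u,v,z):
    o,d=ray(c,u,v); return o+d*(z-o[2])/d[2]
def tri(a,b):
    (o1,d1),(o2,d2)=a,b
    s=np.linalg.lstsq(np.c_[d1,-d2],o2-o1,rcond=None)[0]
    p,q=o1+s[0]*d1,o2+s[1]*d2
    return (p+q)/2,np.linalg.norm(p-q)
def orange(c,box):
    x0,y0,x1,y1=box
    h=cv2.cvtColor(c["pixels"],cv2.COLOR_RGB2HSV)
    m=np.zeros(h.shape[:2],np.uint8); m[y0:y1,x0:x1]=cv2.inRange(h,(2,200,90),(16,255,255))[y0:y1,x0:x1]
    return m
E
python3 - <<'E'
from h import *
S,D=cap("scene"),cap("side"); r=[]
for c,b in((S,(130,190,156,216)),(D,(358,143,384,172))):
    M=cv2.moments(orange(c,b),True); u,v=M["m10"]/M["m00"],M["m01"]/M["m00"]; print(u,v,M["m00"]); r.append(ray(c,u,v))
print("divider grip centre",tri(*r))
t=[]
for c,b in((S,(245,170,347,225)),(D,(238,200,326,292)),(S,(125,185,160,225)),(D,(352,140,390,178))):
    p=c["pixels"][b[1]:b[3],b[0]:b[2],::-1]; k=min(400/p.shape[1],300/p.shape[0])
    q=cv2.resize(p,None,fx=k,fy=k,interpolation=cv2.INTER_CUBIC); o=np.zeros((300,400,3),np.uint8); o[:q.shape[0],:q.shape[1]]=q; t.append(o); print(b,k)
cv2.imwrite("pics/c1.png",np.vstack([np.hstack(t[:2]),np.hstack(t[2:])]))
E
```

```text
140.09022556390977 203.54135338345864 133.0
370.98148148148147 152.03703703703704 54.0
divider grip centre (array([ 0.47238191, -0.27850991,  0.09605652]), np.float64(0.0059926776862040355))
(245, 170, 347, 225) 3.9215686274509802
(238, 200, 326, 292) 3.260869565217391
(125, 185, 160, 225) 7.5
(352, 140, 390, 178) 7.894736842105263
```

View pics/c1.png

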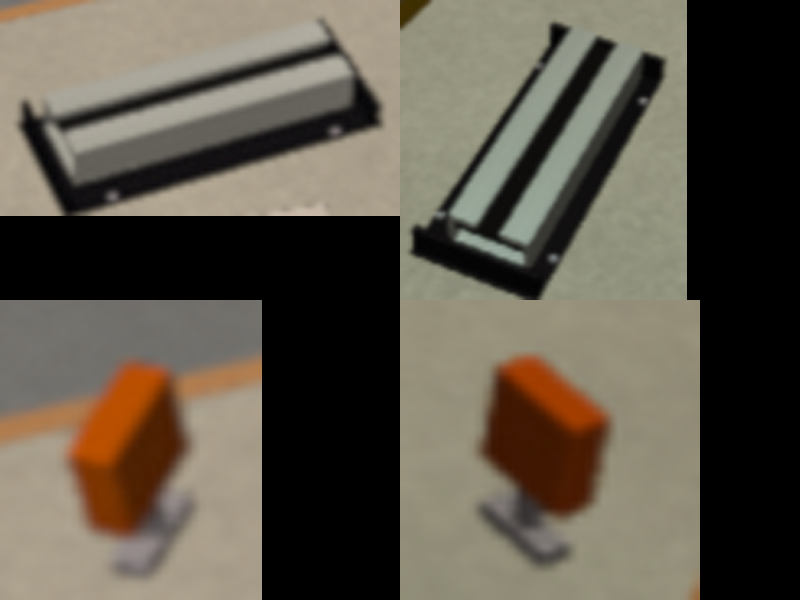

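Run:
```python
from h import *
S,D=cap("scene"),cap("side")
f=lambda c,x0,y0,k,ox,oy,z:(lambda p:onz(c,x0+(p[0]-ox+.5)/k-.5,y0+(p[1]-oy+.5)/k-.5,z)[:2])
def show(n,g,ps): print(n,[np.round(g(p)*1000).tolist() for p in ps])
show("divS top",f(S,125,185,7.5,0,300,.104),[(135,362),(175,370),(118,462),(70,455)])
show("divD top",f(D,352,140,7.8947,400,300,.104),[(500,368),(535,355),(610,415),(575,432)])
show("divS head",f(S,125,185,7.5,0,300,.047),[(112,568),(140,573),(190,503)])
show("divD head",f(D,352,140,7.8947,400,300,.047),[(480,510),(545,558),(568,545)])
show("slotS L lipA lipB, R lipA lipB",f(S,245,170,3.92157,0,0,.076),[(47,117),(68,132),(328,38),(352,62)])
show("slotD nearL nearR farL farR",f(D,238,200,3.26087,400,0,.076),[(478,226),(500,237),(597,38),(620,45)])
show("lipouterD nearL,nearR,farL,farR",f(D,238,200,3.26087,400,0,.076),[(455,220),(527,246),(573,28),(643,52)])
show("baseS",f(S,245,170,3.92157,0,0,.043),[(70,213),(381,125)])
show("baseD",f(D,238,200,3.26087,400,0,.043),[(538,299)])
```

```text
divS top [[449.0, -265.0], [457.0, -253.0], [493.0, -278.0], [485.0, -292.0]]
divD top [[491.0, -280.0], [483.0, -294.0], [449.0, -271.0], [456.0, -255.0]]
divS head [[484.0, -289.0], [489.0, -281.0], [463.0, -259.0]]
divD head [[487.0, -275.0], [458.0, -258.0], [453.0, -270.0]]
slotS L lipA lipB, R lipA lipB [[540.0, 4.0], [557.0, 13.0], [532.0, 207.0], [559.0, 213.0]]
slotD nearL nearR farL farR [[549.0, 208.0], [533.0, 209.0], [556.0, 12.0], [538.0, 11.0]]
lipouterD nearL,nearR,farL,farR [[565.0, 210.0], [514.0, 207.0], [577.0, 10.0], [520.0, 9.0]]
baseS [[596.0, 0.0], [591.0, 223.0]]
baseD [[500.0, 219.0]]
```

Divider: centre ≈ (0.4705, -0.274), long axis ≈ -35°. Both views agree. Slot: middle ≈ (0.544, 0.110), running about 2° off world y. Next I move over the divider with the jaws across its thin side (jaw yaw 55°).

Call:
play_rows([
  [85,[1.8,2.0,0],3.2],
  [85,[3.6,4.0,0],6.4],
  [85,[5.5,6.1,0],9.6],
  [85,[7.3,8.1,0],12.8],
  [85,[7.3,8.1,0],12.8],
  [85,[7.3,8.1,0],12.8],
  [85,[7.3,8.1,0],12.8],
  [85,[7.3,8.1,0],12.8],
  [85,[7.3,8.1,0],12.8],
  [85,[7.3,8.1,0],12.8],
  [85,[7.3,8.1,0],12.8],
  [85,[7.3,8.1,0],12.8],
  [85,[7.3,8.1,0],12.8],
  [85,[7.3,8.1,0],12.8],
  [85,[7.3,8.1,0],12.8],
  [85,[7.3,8.1,0],12.8],
])

```text
time_s: 2.3
tool_pos: [0.47, -0.275, 0.2313]
orientation: [0.216, 0.673, -0.216, 0.673]
contact_force: [0.0, -0.4, 0.3]
finger_gap: 0.0848
```

```bash
cat >> h.py <<'E'
from scipy.spatial.transform import Rotation as Ro
def st():
    s=ctrl.sense(); R=Ro.from_quat(s["orientation"]).as_matrix()
    print("t",round(s["time_s"],2),"tcp",np.round(s["tool_pos"],4),"jaw",round(np.degrees(np.arctan2(R[1,1],R[0,1])),1),"F",np.round(s["contact_force"],1),"gap",round(s["finger_gap"],4),"q",np.round(s["joint_pos"],2))
    return s
E
python3 - <<'E'
from h import *
st(); c=cap("wrist"); print(c["fx"],c["cx"],c["cy"])
cv2.imwrite("pics/w1.png",c["pixels"][:,:,::-1])
m=orange(c,(0,0,560,420)); 
for k in cv2.findContours(m,0,2)[0]:
    if cv2.contourArea(k)>60: 
        r=cv2.minAreaRect(k); print(cv2.contourArea(k),r)
E
```

```text
t 2.3 tcp [ 0.47   -0.275   0.2313] jaw 54.5 F [ 0.  -0.4  0.3] gap 0.0848 q [ 0.91  0.46 -0.66  1.79  0.33  1.    1.07]
325.19226210127806 282.21846893322464 210.89607061489542
863.5 ((282.0, 199.5), (49.0, 18.0), 90.0)
```

View pics/w1.png

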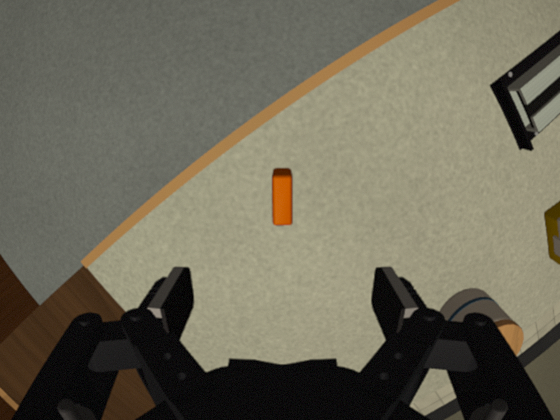

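The wrist view shows the divider's top face at (282,200), already lined up with the jaws. I'll project it to refine the pose.

Run:
```python
from h import *
s=st(); c=cap("wrist"); 
for p in [(282.5,200),(282.5,178),(282.5,224.5),(273,200),(292,200)]: print(np.round(onz(c,*p,.104),4))
```

```text
t 2.35 tcp [ 0.47   -0.275   0.2313] jaw 54.5 F [ 0.3  0.9 -0.2] gap 0.0851 q [ 0.91  0.46 -0.66  1.79  0.33  1.    1.07]
[ 0.4689 -0.2738  0.104 ]
[ 0.4532 -0.2625  0.104 ]
[ 0.4872 -0.2868  0.104 ]
[ 0.4642 -0.2805  0.104 ]
[ 0.4737 -0.2671  0.104 ]
```

Call:
play_rows([
  [85,[0,0,-1.3],0],
  [85,[0,0,-2.6],0],
  [85,[0,0,-3.4],0],
  [85,[0,0,-4.0],0],
  [85,[0,0,-4.0],0],
  [10,[0,0,-4.0],0],
  [10,[0,0,-4.0],0],
  [10,[0,0,-4.0],0],
  [10,[0,0,-4.0],0],
  [10,[0,0,-4.0],0],
  [10,[0,0,-4.0],0],
  [10,[0,0,-4.0],0],
  [10,[0,0,-4.0],0],
], grip_force=70)

```text
time_s: 4.03
tool_pos: [0.4701, -0.2753, 0.0719]
orientation: [0.215, 0.673, -0.216, 0.674]
contact_force: [-2.8, 0.9, 8.7]
finger_gap: 0.0171
```

Run:
```python
from h import *
st()
```

```text
t 4.03 tcp [ 0.4701 -0.2753  0.0719] jaw 54.5 F [-2.8  0.9  8.7] gap 0.0171 q [ 0.81  0.67 -0.54  1.91  0.52  0.7   0.91]
```

Call:
play_rows([
  [10,[0,0,0.5],0],
  [10,[0,0,1.5],0],
  [10,[0,0,2.7],0],
  [10,[0.25,1.3,3.5],-0.8],
  [10,[0.5,2.6,3.5],-1.6],
  [10,[0.75,3.9,3.5],-2.4],
  [10,[1.0,5.2,3.5],-3.2],
  [10,[1.25,6.5,3.5],-4.0],
  [10,[1.5,7.8,3.5],-4.6],
  [10,[1.7,8.9,3.5],-5.2],
  [10,[1.85,9.6,3.5],-5.2],
  [10,[1.85,9.6,3.5],-5.2],
  [10,[1.85,9.6,3.5],-5.2],
  [10,[1.85,9.6,3.5],-5.2],
])

```text
time_s: 5.78
tool_pos: [0.544, 0.1077, 0.2117]
orientation: [0.489, 0.511, -0.489, 0.511]
contact_force: [-0.1, -0.3, -0.7]
finger_gap: 0.0171
```

Run:
```python
from h import *
st(); c=cap("wrist"); cv2.imwrite("pics/w2.png",c["pixels"][:,:,::-1])
```

```text
t 5.78 tcp [0.544  0.1077 0.2117] jaw 2.5 F [-0.1 -0.3 -0.7] gap 0.0171 q [ 0.07  0.47 -0.51  1.79  0.28  0.95 -0.51]
```

View pics/w2.png

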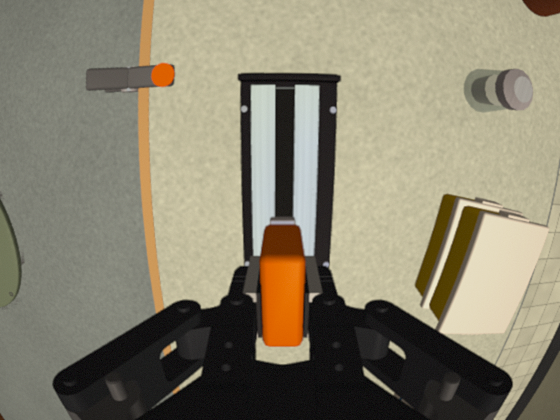

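The wrist view shows the slot as a dark stripe between columns 275 and 295, rows 85–210. The divider is held straight in line with it, and its head tip is at (283,218). Now I'll measure the slot line.

Run:
```python
from h import *
s=st(); c=cap("wrist"); g=cv2.cvtColor(c["pixels"],cv2.COLOR_RGB2GRAY).astype(float)
P=[]
for r in range(95,205,10):
    row=g[r,255:315]; d=np.diff(row); a=d.argmin(); 
    lo=255+a+.5; hi=255+d.argmax()+.5 if d.argmax()>a else np.nan
    # subpixel threshold crossing
    th=110; x=np.arange(255,315); k=np.where(row<th)[0]; k=k[(k>10)&(k<50)]
    i,j=k[0],k[-1]
    l=x[i-1]+(row[i-1]-th)/(row[i-1]-row[i]); h=x[j]+(th-row[j])/(row[j+1]-row[j])
    A,B=onz(c,l,r,.076),onz(c,h,r,.076); P.append((A+B)/2); print(r,round(l,1),round(h,1),np.round(A[:2],4),np.round(B[:2],4),round(np.linalg.norm(A-B),4))
P=np.array(P); f=np.polyfit(P[:,1],P[:,0],1); print("slope deg",np.degrees(np.arctan(f[0])),"x at tcp y",np.polyval(f,s["tool_pos"][1]),np.polyval(f,.11))
print("row208",g[200:232:2,283]); print(g[222,255:312].astype(int)); print(g[218,265:302].astype(int))
```

```text
t 5.83 tcp [0.544  0.1078 0.2116] jaw 2.5 F [ 0.2 -0.2 -1.2] gap 0.0171 q [ 0.07  0.47 -0.51  1.79  0.28  0.95 -0.51]
95 275.0 294.1 [0.534  0.1988] [0.5501 0.1996] 0.0161
105 274.9 294.1 [0.5343 0.1903] [0.5505 0.191 ] 0.0162
115 274.9 294.1 [0.5347 0.1817] [0.5509 0.1824] 0.0163
125 274.9 293.9 [0.535  0.1731] [0.5511 0.1738] 0.0161
135 274.8 293.6 [0.5353 0.1645] [0.5513 0.1652] 0.0161
145 274.6 293.5 [0.5354 0.1559] [0.5516 0.1566] 0.0162
155 274.6 293.4 [0.5358 0.1472] [0.552  0.1479] 0.0162
165 274.6 293.4 [0.5361 0.1385] [0.5524 0.1392] 0.0163
175 274.5 293.2 [0.5364 0.1296] [0.5526 0.1303] 0.0162
185 274.5 292.9 [0.5367 0.1207] [0.5528 0.1213] 0.0161
195 274.5 292.7 [0.537  0.1116] [0.5531 0.1123] 0.0161
slope deg -1.9410443059876754 x at tcp y 0.5452227417598889 0.5451497394117333
row208 [ 26.  28.  28.  27.  28.  28.  30.  28.  48.  71. 118. 170. 111.  51.
  53.  53.]
[200 203 207 210 206 204 202 205 207 205 203 205 206 203 180 154 164 173
 174 171 171 171 171 171 173 170 171 170 170 169 169 170 172 172 173 174
 178 177 171 154 168 197 208 211 209 207 203 202 206 206 205 203 205 203
 199 199 202]
[205 205 205 201 179 131  85  74  74  74  70  74  69  71  72  72  71  73
  71  73  71  72  74  72  72  71  70  68  80 132 183 201 205 209 209 207
 203]
```

Call:
play_rows([
  [10,[0.03,0.05,-1.0],-0.05],
  [10,[0.03,0.05,-1.8],-0.05],
  [10,[0.03,0.05,-2.3],-0.05],
  [10,[0.03,0.05,-2.4],-0.05],
  [10,[0.03,0.05,-2.4],-0.05],
  [10,[0.03,0.05,-2.4],-0.05],
])

```text
time_s: 6.62
tool_pos: [0.5457, 0.1109, 0.1162]
orientation: [0.491, 0.509, -0.491, 0.509]
contact_force: [0.2, 0.7, -1.0]
finger_gap: 0.0171
```

Run:
```python
from h import *
s=st(); c=cap("wrist")
p=c["pixels"][150:240,222:342,::-1]; cv2.imwrite("pics/w3.png",cv2.resize(p,None,fx=6.5,fy=6.5,interpolation=cv2.INTER_CUBIC))
```

```text
t 6.62 tcp [0.5457 0.1109 0.1162] jaw 2.0 F [ 0.2  0.7 -1. ] gap 0.0171 q [ 0.02  0.6  -0.46  1.86  0.37  0.76 -0.6 ]
```

View pics/w3.png

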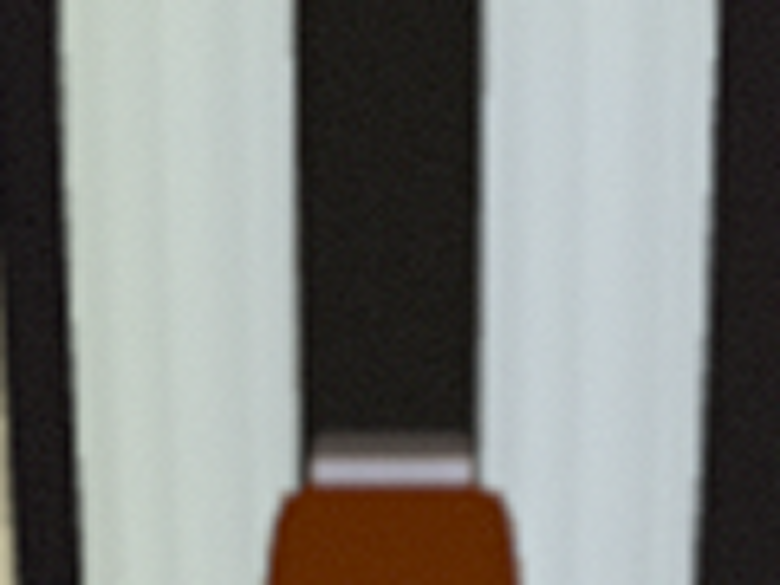

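The close wrist crop shows the head centred at column 392 and the slot centred at 391.5, well inside the clearance. I'll lower gently.

Call:
play_rows([
  [10,[0,0,-0.1],0],
  [10,[0,0,-0.2],0],
  [10,[0,0,-0.27],0],
  [10,[0,0,-0.34],0],
  [10,[0,0,-0.34],0],
])

```text
time_s: 7.3
tool_pos: [0.5451, 0.1109, 0.1014]
orientation: [0.491, 0.509, -0.491, 0.509]
contact_force: [-0.3, -0.4, -0.6]
finger_gap: 0.0172
```

Call:
play_rows([
  [10,[0,0,-0.06],0],
  [10,[0,0,-0.12],0],
  [10,[0,0,-0.18],0],
  [10,[0,0,-0.22],0],
  [10,[0,0,-0.24],0],
  [10,[0,0,-0.24],0],
])

```text
time_s: 8.05
tool_pos: [0.5454, 0.111, 0.0922]
orientation: [0.491, 0.509, -0.491, 0.509]
contact_force: [-0.8, -0.4, 5.7]
finger_gap: 0.017
```

Run:
```python
from h import *
st()
```

```text
t 8.05 tcp [0.5454 0.111  0.0922] jaw 2.0 F [-0.8 -0.4  5.7] gap 0.017 q [ 0.01  0.63 -0.44  1.88  0.39  0.72 -0.62]
```

Call:
play_rows([
  [10,[0,0,-0.04],0],
  [10,[0,0,-0.07],0],
  [10,[0,0,-0.07],0],
  [10,[0,0,-0.07],0],
])

```text
time_s: 8.55
tool_pos: [0.5454, 0.1109, 0.0896]
orientation: [0.491, 0.509, -0.491, 0.509]
contact_force: [-1.8, -0.6, 9.2]
finger_gap: 0.0171
```

Run:
```python
from h import *
st()
```

```text
t 8.55 tcp [0.5454 0.1109 0.0896] jaw 2.0 F [-1.8 -0.6  9.2] gap 0.0171 q [ 0.01  0.64 -0.44  1.88  0.4   0.71 -0.62]
```

9 N, as specified for turning. Quarter turn at steady depth.

Call:
play_rows([
  [10,[0,0,0],0.5],
  [10,[0,0,0],1.0],
  [10,[0,0,0],1.5],
  [10,[0,0,0],2.0],
  [10,[0,0,0],2.5],
  [10,[0,0,0],3.0],
])

```text
time_s: 9.3
tool_pos: [0.5457, 0.1111, 0.0897]
orientation: [0.342, 0.619, -0.341, 0.619]
contact_force: [-0.6, -0.1, 9.9]
finger_gap: 0.0169
```

Run:
```python
from h import *
print(st()["moment"])
```

```text
t 9.3 tcp [0.5457 0.1111 0.0897] jaw 32.2 F [-0.6 -0.1  9.9] gap 0.0169 q [ 0.1   0.66 -0.57  1.87  0.51  0.75 -0.2 ]
[ 0.0081969   0.00556965 -0.04783524]
```

Turning freely; continuing to 90°.

Call:
play_rows([
  [10,[0,0,0],0.5],
  [10,[0,0,0],1.0],
  [10,[0,0,0],1.5],
  [10,[0,0,0],2.0],
  [10,[0,0,0],2.5],
  [10,[0,0,0],3.0],
  [10,[0,0,0],3.5],
  [10,[0,0,0],4.0],
  [10,[0,0,0],4.5],
  [10,[0,0,0],5.0],
  [10,[0,0,0],5.5],
  [10,[0,0,0],6.0],
  [10,[0,0,0],6.0],
  [10,[0,0,0],6.0],
])

```text
time_s: 11.05
tool_pos: [0.5457, 0.1111, 0.0897]
orientation: [-0.012, 0.707, 0.013, 0.707]
contact_force: [-0.1, 1.1, 8.3]
finger_gap: 0.0171
```

Run:
```python
from h import *
print(st()["moment"])
c=cap("side"); p=c["pixels"][190:300,228:338,::-1]; cv2.imwrite("pics/d4.png",cv2.resize(p,None,fx=5,fy=5,interpolation=cv2.INTER_CUBIC))
```

```text
t 11.05 tcp [0.5457 0.1111 0.0897] jaw 92.0 F [-0.1  1.1  8.3] gap 0.0171 q [ 0.26  0.74 -0.82  1.86  0.71  0.86  0.68]
[0.02104208 0.01105262 0.05444238]
```

View pics/d4.png

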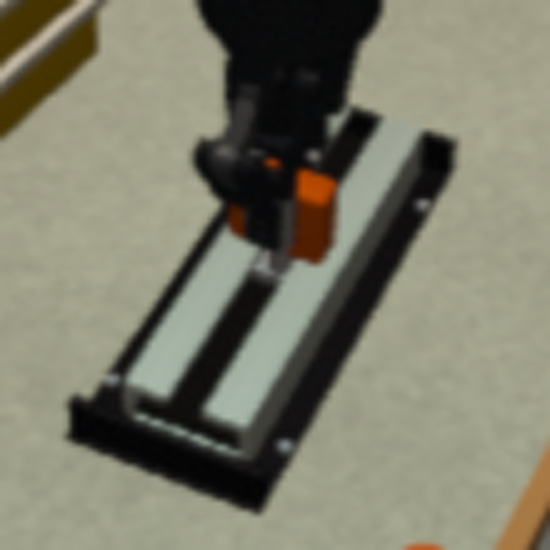

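The side crop shows the grip now crosswise to the slot, with the neck in the slot and the head out of sight under the lips (around (270,265) in the crop). I'll ease up until the lips take the head, then look at the force.

Call:
play_rows([
  [10,[0,0,0.05],0],
  [10,[0,0,0.1],0],
  [10,[0,0,0.15],0],
  [10,[0,0,0.15],0],
  [10,[0,0,0.15],0],
])

```text
time_s: 11.72
tool_pos: [0.5456, 0.1111, 0.0954]
orientation: [-0.012, 0.707, 0.013, 0.707]
contact_force: [3.6, 1.2, 2.7]
finger_gap: 0.0169
```

Run:
```python
from h import *
st()
```

```text
t 11.72 tcp [0.5456 0.1111 0.0954] jaw 92.0 F [3.6 1.2 2.7] gap 0.0169 q [ 0.26  0.73 -0.83  1.86  0.7   0.87  0.69]
```

Call:
play_rows([
  [10,[0,0,0.02],0],
  [10,[0,0,0.02],0],
  [20,[0,0,0.02],0],
  [24,[0,0,0.02],0],
  [30,[0,0,0.02],0],
  [40,[0,0,0.02],0],
  [50,[0,0,0.02],0],
  [60,[0,0,0.02],0],
  [60,[0,0,0.02],0],
  [60,[0,0,0.3],0],
  [60,[0,0,0.8],0],
  [60,[0,0,1.6],0],
  [60,[0,0,2.6],0],
  [60,[0,0,3.0],0],
  [60,[0,-1.0,3.0],0],
  [60,[0,-2.0,3.0],0],
  [60,[0,-2.0,3.0],0],
])

```text
time_s: 13.85
tool_pos: [0.5451, 0.0277, 0.2155]
orientation: [-0.012, 0.707, 0.011, 0.707]
contact_force: [0.6, 1.6, -0.3]
finger_gap: 0.06
```

Run:
```python
from h import *
st(); t=[]
for n,b in(("scene",(240,150,350,225)),("side",(228,180,338,300)),("wrist",(0,0,560,420))):
    c=cap(n); p=c["pixels"][b[1]:b[3],b[0]:b[2],::-1]
    k=300/p.shape[0] if n!="wrist" else 400/560
    q=cv2.resize(p,None,fx=k,fy=k,interpolation=cv2.INTER_CUBIC); o=np.zeros((300,440 if n=="scene" else 400,3),np.uint8); o[:,:min(q.shape[1],o.shape[1])]=q[:, :o.shape[1]]; t.append(o)
    # grip bounding
    for kk in cv2.findContours(orange(c,b),0,2)[0]:
        if cv2.contourArea(kk)>30: print(n,cv2.minAreaRect(kk))
a=t[0][:,:400]
cv2.imwrite("pics/e.png",np.vstack([np.hstack([a,t[1]]),np.hstack([t[2],t[2]*0])]))
```

```text
t 13.85 tcp [0.5451 0.0277 0.2155] jaw 91.8 F [ 0.6  1.6 -0.3] gap 0.06 q [ 0.51  0.57 -0.95  1.79  0.53  1.06  0.97]
scene ((297.0, 181.5), (19.0, 10.0), 90.0)
side ((284.95001220703125, 223.64999389648438), (19.922346115112305, 6.324554920196533), 18.434946060180664)
wrist ((379.376220703125, 213.7376251220703), (32.13970184326172, 60.896278381347656), 5.710592269897461)
wrist ((468.5, 88.0), (20.0, 17.0), 90.0)
```

View pics/e.png

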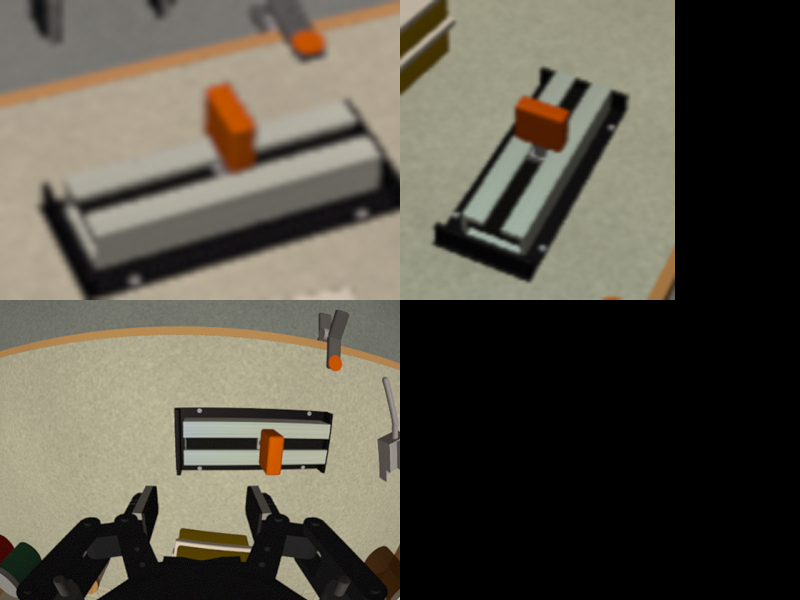

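The divider stands upright and crosswise at about mid-rail in all three views. One numeric check of height and angle, then I hand in.

Run:
```python
from h import *
s=st()
S,D,W=cap("scene"),cap("side"),cap("wrist")
def bright(c,b):
    h=cv2.cvtColor(c["pixels"],cv2.COLOR_RGB2HSV); m=orange(c,b); v=h[:,:,2][m>0]; th,_=cv2.threshold(v.reshape(-1,1),0,255,cv2.THRESH_OTSU); m[h[:,:,2]<=th]=0; return m
r=[]
for n,c,b in(("side",D,(270,208,302,248)),("wrist",W,(355,170,405,250))):
    k=max(cv2.findContours(bright(c,b),0,2)[0],key=cv2.contourArea); R=cv2.minAreaRect(k); print(n,R,R[0]); r.append(ray(c,*R[0]))
    P=np.array([onz(c,*p,.128)[:2] for p in cv2.boxPoints(R)])
    print(np.round(P,3).tolist(),np.round(P.mean(0),4))
print("top",tri(*r))
```

```text
t 14.0 tcp [0.5451 0.0316 0.2157] jaw 92.1 F [ 0.  -0.  -0.4] gap 0.0598 q [ 0.5   0.57 -0.95  1.79  0.53  1.06  0.96]
side ((284.6000061035156, 223.1999969482422), (18.973663330078125, 5.059643268585205), 18.434947967529297) (284.6000061035156, 223.1999969482422)
[[0.564, 0.12], [0.568, 0.105], [0.526, 0.103], [0.522, 0.118]] [0.5451 0.1114]
wrist ((383.329833984375, 217.98541259765625), (20.0123348236084, 53.60344696044922), 4.899093151092529) (383.329833984375, 217.98541259765625)
[[0.566, 0.103], [0.522, 0.101], [0.523, 0.118], [0.567, 0.12]] [0.5445 0.1107]
top (array([0.54471131, 0.11077838, 0.12720965]), np.float64(0.0009924862790998375))
```

```bash
python3 -c "
from workcell import ctrl
print(ctrl.job_done())"
```

```text
the job is handed in; nothing more can be done
None
```

The orange divider is locked in the rail, standing upright and crosswise to the slot. I handed the job in at about 14 s of the 64 s allowed.

I gripped the divider on its 18 mm sides and lined its head up with the slot using the wrist camera. It then went down through the slot, was pushed onto the springy strip, turned 90°, eased up against the lips and released. The highest downward reading on the rail was about 10 N, against your 25 N limit. The arm was clear of everything when I handed in.

**Last checks:**
- **Position:** the middle of its top face is at (0.545, 0.111) m, about 1 mm from my estimate of mid-rail.
- **Height:** the top is 127 mm above the work surface, where 128 mm is expected when it is locked. The side and wrist views agreed to 1 mm.
- **Angle:** its long side is about 2° off world x. The slot is about 2° off world y, so the divider is square across it.

**Not checked:**
- I did no pull test. The lock is judged from the pictures, the height, and the upward force dropping from 8 N to 3 N as the lips took the head.
- I did not measure the canister, containers, shaker or scoop again. My moves kept clear of them.

No check failed. The wrist camera read the slot as 16.2 mm wide instead of 17 mm, which is within its calibration error.

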